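# Snap the retaining clip into the focus-drive shaft

### The arm

A 6-joint arm with a two-finger parallel gripper is mounted at the origin on the work surface. World frame = base frame: x ahead of the robot, y to its left, z up, the work surface at z = 0. Lengths are in m, angles in rad, forces in N, time in s.
With the tool pointing down it reaches from about 0.325 to 0.85 m from the base axis. Payload 15.5 kg.
Tool frame: the origin (TCP) lies between the finger pads; the fingertips stand r.nose_length ahead of it and the grasp point (between the pads) is the TCP (r.nose_length is the distance from the TCP to the fingertips, in m); z points along the fingers, y is the line along which they close (so a half turn about z gives the same grasp; the last joint's range is limited). The gripper opens to 91 mm and grips with 3 to 60 N. Pads are 32 mm wide; open, the fingers measure 118 mm over their backs; the gripper's body (76 mm by 178 mm) begins 60 mm behind the grasp point.
Start: joints at [1.111, 0.494, 1.345, -0, 1.302, -0.096], TCP at [0.223, 0.584, 0.196] pointing down, gripper open.
Joint ranges: [-2.91, 2.91], [-0.82, 2.16], [0.22, 2.67], [-1.22, 4.37], [0.12, 2.79], [-3.08, 3.08]. Speed limits (rad/s): [1.89, 1.89, 2.57, 3.01, 3.01, 3.01].

### API

Orientations are given as a rotation vector (axis times angle).
In Python, from plant import r, viewer gives the robot as it stands.
- The arm moves only by the tool send_rows, never from a script. Its argument "plan" is a list of rows, each a list of 7 numbers: the shift along the tool's x, y, z in mm, then the turn, a rotation vector about the tool's x, y, z in rad, then the closure, from -1 (fully open) to 1 (shut), so that 0 is half open. In form: [[tx, ty, tz, ax, ay, az, jaw], ...]. A call has 1 to 12 rows; each row is the pose to reach, as a shift and turn from the pose commanded when the call began, along the tool's axes at that moment; what a row does not reach only later rows make up. A row lasts 1/12 s, in which the tool goes at most 41.7 mm and 7.16 degrees, less where a joint would pass 70% of its speed; a pose out of reach is approached as far as the arm can. A call with a gripper value outside its range is refused whole. The fingers move at their own pace and stop on an object; "force" is the grip in N (left out, the last holds). Time passes only in rows, so rows that repeat a pose let the fingers close. It gives the time, the measured TCP pose, the force, the opening and the grip force at its end, in the units of the state.
- r.get_obs(): the state, without advancing time (a new reading comes with each control period).
- viewer.camera(name): name is "side" or "top"; returns the picture (400x640x3 uint8, blue, green, red); there is no depth.
- viewer.get_calibration(name): a dict with "intrinsics" (3x3 intrinsics, pixels), "distortion" ([k1, k2, p1, p2, k3] as OpenCV has them; the pictures are not rectified), "R" (3x3) and "t" (3): a world point X has camera coordinates R X + t. Camera axes: x right, y down, z forward; pixel columns grow to the right and rows downward; lengths in m; the calibration is good to about 2 mm. A picture is of the moment at which its call begins. get_calibration takes no time and is no camera call.
- r.hand_in(): hands the job in; it is judged then, once.
The state is a dict: "time": time; "qpos": joint angles; "joint_vel": joint speeds; "tau": joint torques, N m; "eef_pos": TCP position; "ee_rot": TCP orientation; "force": force on the tool from outside, world axes, zero at the start; "moment": the same for the moment, N m; "opening": opening from 0.0 (shut) to 1.0 (fully open); "finger_force": force on a finger pad.
Only numpy, scipy, OpenCV 4.12 (cv2) and the standard library are available. Lean on these libraries where they do the work, as an engineer would, in place of code of your own. Each camera call takes 0.05 s, during which the arm holds its last target. There are 200 camera calls.

### The job

Take the smaller of the two spring clips out of the caddy and press it from above, jaws down, onto the drive shaft until it snaps fully home in the shaft's groove, then let go of it. Where exactly the groove lies along the shaft has to be felt for, and the shaft's bearing is delicate: never load it with more than 40 N through the clip. Leave the larger clip and the other things on the bench where they are.

Things in the scene. Friction and masses are not known exactly. Their poses are not given: they have to be found in the camera images.
- clip: the smaller steel spring clip, 29 mm wide (y), 6 mm thick (x), 61 mm tall, jaws down and grip tab up. Origin: centre of its bore; x through the thickness, z up along the tab. The crown, 9 to 16 mm above the origin, bridges two spring-hinged jaws. At the start it stands upright in one of the caddy's pockets, its tab free above
- tab (a point): middle of the clip's grip tab, 38 mm above the clip's origin: a flat steel block 10 mm thick (clip's x), 18 mm wide (clip's y), from 16 to 50 mm above the clip's origin
- mouth (a point): centre of the clip's 12 mm wide mouth, 7.6 mm below its origin, between two round lips of 3 mm radius; jaws end 11 mm below the origin. Pressed over an 18 mm groove the lips give way under 5 to 20 N and snap shut below it; the origin then lies on the shaft's axis and the clip holds itself. The jaws cannot open far enough to pass the full 26 mm shaft
- big_clip: larger rigid steel clip of the same form, 44 mm wide, 6 mm thick, its top 57 mm above its origin (bore centre); too big for the groove. Stands in the caddy's other pocket and stays there
- caddy: black plastic caddy fixed to the bench, 44 x 136 mm, 20 mm high, origin at the centre of its underside. Two pockets 8 mm (x) by 50 mm (y), 14 mm deep, centred 38 mm either side of the origin along y; clips stand in them with their thickness along the caddy's x
- drive: white focus-drive unit fixed to the bench: housing 70 x 76 mm, 84 mm high, black motor behind. Origin on the bench below the centre of the housing's front face; x points out of that face along the level steel shaft, whose axis is 70 mm above the bench. Shaft diameter 26 mm, ending 47 mm beyond its groove's centre; a black 32 mm roller on it begins 9 mm behind the groove's centre
- mid (a point): point on the shaft's axis 58 mm in front of the housing face; axes as drive. The groove, 8 mm wide, 18 mm in diameter, is centred anywhere from 20 mm behind to 20 mm beyond this point, a different place each time (not measured; the shaft stays put). A clip set on the full shaft stops with its origin about 21 mm above the axis, in the groove about 16 mm; fully home 0 mm
- objective: steel microscope objective standing upright, 33 mm diameter, 62 mm tall; bystander. Origin at its underside
- slide_box: white slide box 85 x 40 x 30 mm; bystander. Origin at its underside
- driver: screwdriver 160 mm long lying on the bench; bystander

How it is judged:
By the outcome, as a careful person would: the job done as asked, in the order asked, and still so for the second after the job is handed in, with the robot touching nothing.
It also fails if it takes over 72 s, if anything falls off the work surface, if the arm or the gripper's body presses on something with over 40 N, if the wrist force passes 120 N, or if a joint passes its speed limit or range.

## Working session

There is one attempt and no reset: what is moved stays moved. The work goes in short steps, Python scripts to look and compute and a tool call to move; the robot and the scene stay as the last step left them, time stands still between calls to the robot, and variables do not carry over. Pictures are saved under pics/ and viewed, at most 10 in all, crops included, and the job is handed in when it is done.

Besides the shell and the picture viewer there is one more tool, called after ">>>" as name(argument=value, ...), one argument or row to a line, values as JSON. send_rows: Moves the arm, as the interface text tells. Its arguments: {"type":"object","properties":{"plan":{"type":"array"},"force":{"type":"number"}},"required":["plan"]}

```bash
ls; mkdir -p pics; python3 - <<'E'
from plant import r, viewer
import cv2
for n in("side","top"):
    cv2.imwrite(f"pics/{n}0.png",viewer.camera(n)); c=viewer.get_calibration(n); print(n,c)
print(r.get_obs(), r.nose_length)
E
```

```text
pics
side {'intrinsics': array([[436.21901971,   0.        , 316.17238166],
       [  0.        , 436.21901971, 191.31575214],
       [  0.        ,   0.        ,   1.        ]]), 'distortion': array([0.03948271, 0.        , 0.        , 0.        , 0.        ]), 'R': array([[ 0.814341  , -0.58016926, -0.01588612],
       [-0.3443288 , -0.46091282, -0.81792239],
       [ 0.46721131,  0.67153779, -0.5751092 ]]), 't': array([-0.47068553,  0.23216979,  0.71238147])}
top {'intrinsics': array([[407.60986606,   0.        , 307.33217454],
       [  0.        , 407.60986606, 196.65988241],
       [  0.        ,   0.        ,   1.        ]]), 'distortion': array([-0.05649018,  0.        ,  0.        ,  0.        ,  0.        ]), 'R': array([[-0.03021769, -0.99953305,  0.00453598],
       [-0.99218761,  0.02944547, -0.12123003],
       [ 0.12103985, -0.00816383, -0.99261408]]), 't': array([-0.02770268,  0.55757758,  1.08281807])}
{'time': 0.1, 'qpos': array([ 1.11048691e+00,  4.94110003e-01,  1.34603975e+00,  2.55146972e-05,
        1.30248044e+00, -9.55006180e-02]), 'joint_vel': array([-0.00031889, -0.003068  , -0.00182061, -0.00176652, -0.00024436,
       -0.0014452 ]), 'tau': array([ 2.11236445e-03, -8.80253363e+01, -3.82545412e+01,  7.08859856e-02,
        4.82345209e-02, -3.56271300e-05]), 'eef_pos': array([0.22282007, 0.5835709 , 0.19531473]), 'ee_rot': array([-5.69822442e-01, -3.08916937e+00,  1.55648292e-03]), 'force': array([ 1.00753029,  0.6517379 , -0.05396336]), 'moment': array([ 0.0126645 ,  0.01440696, -0.00719196]), 'finger_force': 0.0, 'opening': 1.0004164060685075} 0.019
```

View pics/side0.png

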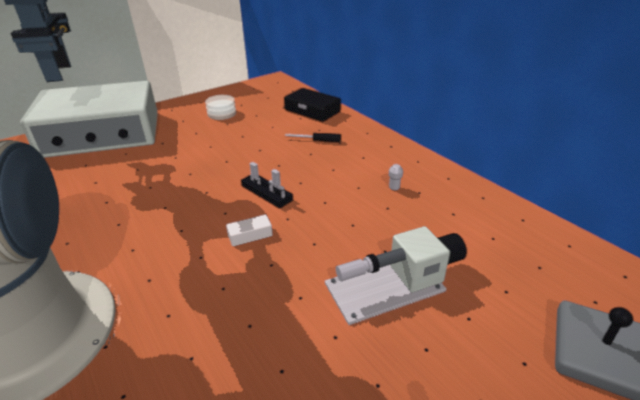

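View pics/top0.png

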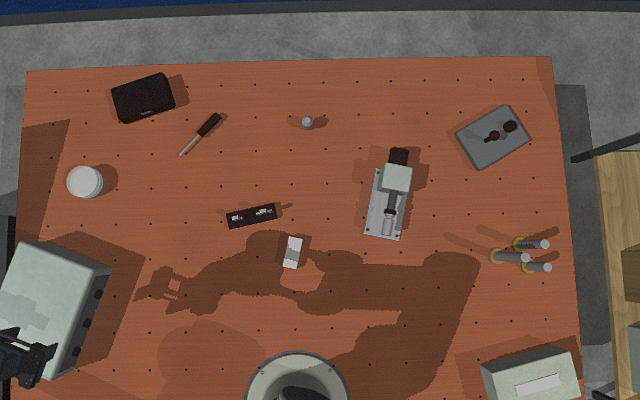

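The side view shows the caddy at about (267,190) with two tabs, and the drive with its shaft end at (345,270) and the black roller at (373,262). In the top view the caddy is at (252,215) and the roller at (391,209). I'll enlarge both areas.

```bash
python3 - <<'E'
import cv2, numpy as np
s=cv2.imread("pics/side0.png");t=cv2.imread("pics/top0.png")
f=lambda im,x,y,w,h,k:cv2.resize(im[y:y+h,x:x+w],None,fx=k,fy=k,interpolation=cv2.INTER_CUBIC)
a=f(s,230,150,80,60,5);b=f(t,215,190,80,60,5);c=f(s,320,220,160,120,2.5);d=f(t,350,140,80,110,2.5)
d=f(t,355,140,70,105,5)[:, :]
top=np.hstack([a,b]); 
c=f(s,322,225,100,75,4)
cv2.imwrite("pics/c1.png",top)
o=np.zeros((525,800,3),np.uint8);o[:300,:400]=c;o[:525,400:750]=d
cv2.imwrite("pics/c2.png",o)
E
```

```text
(no output)
```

View pics/c1.png

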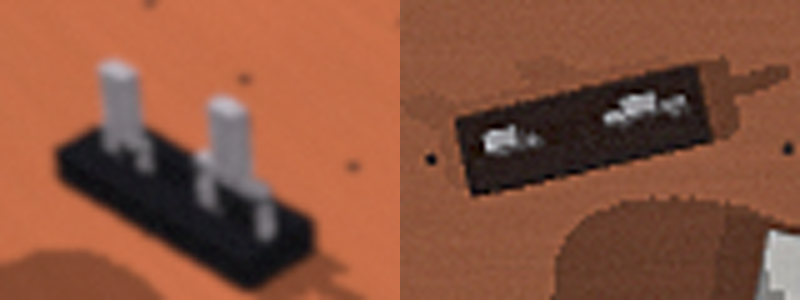

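View pics/c2.png

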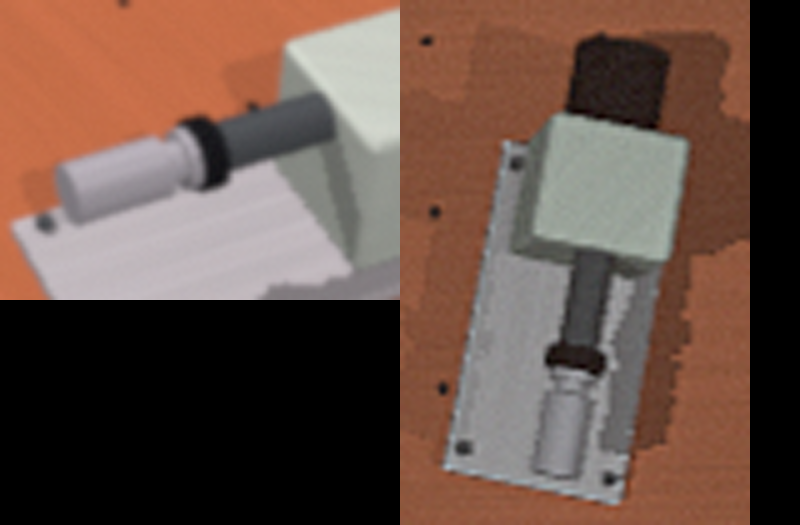

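The smaller clip is in the left pocket in the top view, with its tab top at top (235,217.6) and side (253.6,163). The groove is visible as a light neck just in front of the roller, at about top (389,216). Now I'll turn these pixels into positions.

```bash
cat > h.py <<'E'
import numpy as np, cv2
from plant import r, viewer
from scipy.spatial.transform import Rotation as Ro
C={n:viewer.get_calibration(n) for n in("side","top")}
def ray(n,p):
    c=C[n];u=cv2.undistortPoints(np.array([[p]],float),c["intrinsics"],c["distortion"])[0,0]
    return -c["R"].T@c["t"], c["R"].T@np.r_[u,1]
def plane(n,p,z):
    o,d=ray(n,p);return o+d*(z-o[2])/d[2]
def two(ps,pt):
    (a,d),(b,e)=ray("side",ps),ray("top",pt)
    k=np.linalg.lstsq(np.c_[d,-e],b-a,rcond=None)[0]
    P,Q=a+k[0]*d,b+k[1]*e
    return (P+Q)/2,np.linalg.norm(P-Q)
def state():
    o=r.get_obs();R=Ro.from_rotvec(o["ee_rot"]).as_matrix();return o,np.array(o["eef_pos"]),R
def togo(p,heading=None):
    "shift in tool mm, and turn about tool z so that tool y has the heading (mod pi)"
    o,x,R=state();s=R.T@(np.array(p)-x)*1e3
    if heading is None:return s
    w=np.arctan2(R[1,1],R[0,1]);d=(heading-w+np.pi/2)%np.pi-np.pi/2
    return s,-d,"tilt",R[:,2],"q6",o["qpos"][5]
E
python3 - <<'E'
from h import *
np.set_printoptions(precision=4,suppress=True)
b=lambda x,y:(215+(x-400)/5,190+y/5); a=lambda x,y:(230+x/5,150+y/5)
c=lambda x,y:(322+x/4,225+y/4); d=lambda x,y:(355+(x-400)/5,140+y/5)
cor=[plane("top",b(*q),.02) for q in((456,118),(700,65),(712,140),(472,195))]
cor=np.array(cor);print("caddy",cor.mean(0),[np.linalg.norm(cor[i]-cor[i-1]) for i in range(4)])
u=(cor[0]+cor[3]-cor[1]-cor[2]);u/=np.linalg.norm(u);print("ydir",u,"heading x",np.arctan2(-u[0],u[1]),"pocket",cor.mean(0)+.038*u)
print("tabtop small side",plane("side",a(118,65),.067),"top",plane("top",b(500,136),.067))
print("tabtop big side",plane("side",a(226,101),.071))
print("two small",two(a(118,65),b(500,136)))
P=lambda q,z:plane("top",d(*q),z)
print("plate edge",P((505,142),.004),P((445,468),.004),P((620,502),.004))
e=P((558,475),.075);n=P((572,379),.07);h=P((592,252),.07);rf=P((573,372),.07)
print("end",e,"groove",n,"rollerfront",rf,"shaft@housing",h,"end-groove",np.linalg.norm((e-n)[:2]))
print("headings",np.arctan2(*(h-e)[1::-1]),np.arctan2(*(P((505,142),.004)-P((445,468),.004))[1::-1]))
print("side groove",plane("side",c(181,160),.07),"end",plane("side",c(72,196),.07), two(c(181,160),d(572,379)), two(c(72,196),d(558,475)))
o,x,R=state();print(x,R)
E
```

```text
caddy [0.5093 0.1098 0.02  ] [np.float64(0.04359831366706349), np.float64(0.1379531343334983), np.float64(0.042170133108668906), np.float64(0.13541900159132825)]
ydir [-0.19    0.9818  0.    ] heading x 0.19115915300838882 pocket [0.5021 0.1471 0.02  ]
tabtop small side [0.5071 0.1481 0.067 ] top [0.5034 0.1488 0.067 ]
tabtop big side [0.528  0.0857 0.071 ]
two small (array([0.505 , 0.1479, 0.0677]), np.float64(0.0035455608494008952))
plate edge [ 0.6353 -0.2424  0.004 ] [ 0.4517 -0.1995  0.004 ] [ 0.4297 -0.2966  0.004 ]
end [ 0.4443 -0.2484  0.075 ] groove [ 0.4947 -0.2595  0.07  ] rollerfront [ 0.4984 -0.2602  0.07  ] shaft@housing [ 0.5621 -0.2739  0.07  ] end-groove 0.051623783286397044
headings -0.21301863890246994 -0.22957422885960754
side groove [ 0.4987 -0.2603  0.07  ] end [ 0.4494 -0.2496  0.07  ] (array([ 0.4962, -0.2604,  0.0711]), np.float64(0.00375845846285574)) (array([ 0.4462, -0.2502,  0.072 ]), np.float64(0.004328363948801294))
[0.2228 0.5836 0.1953] [[-0.9342  0.3568 -0.0005]
 [ 0.3568  0.9342 -0.0009]
 [ 0.0001 -0.001  -1.    ]]
```

>>> send_rows(
  plan=[
    [-419, -306, 40, 0, 0, 1.015, 0],
    [-419, -306, 40, 0, 0, 1.015, 0],
    [-419, -306, 40, 0, 0, 1.015, 0],
    [-419, -306, 40, 0, 0, 1.015, 0],
    [-419, -306, 40, 0, 0, 1.015, 0],
    [-419, -306, 40, 0, 0, 1.015, 0],
    [-419, -306, 40, 0, 0, 1.015, 0],
    [-419, -306, 40, 0, 0, 1.015, 0],
    [-419, -306, 40, 0, 0, 1.015, 0],
    [-419, -306, 40, 0, 0, 1.015, 0],
    [-419, -306, 40, 0, 0, 1.015, 0],
    [-419, -306, 40, 0, 0, 1.015, 0],
  ],
  force=10,
)

```text
time: 1.1
eef_pos: [0.4948, 0.1636, 0.1572]
ee_rot: [-1.999, -2.423, 0.0]
force: [0.2, 0.3, 0.1]
opening: 0.5
finger_force: 0.0
```

```bash
python3 -c "
from h import *
o,x,R=state();print(o['time'],x,togo([.505,.148,.11],.191),o['force'])"
```

```text
1.1 [0.49479572 0.16359719 0.1571548 ] (array([-17.25161386,   7.06871908,  47.15283118]), np.float64(-2.6774407168694836e-05), 'tilt', array([-2.23509067e-04, -2.02979221e-05, -9.99999975e-01]), 'q6', np.float64(0.013700812744575195)) [0.15876133 0.28912108 0.10063279]
```

>>> send_rows(
  plan=[
    [-17, 7, 52, 0, 0, 0, 0.2],
    [-17, 7, 52, 0, 0, 0, 0.2],
    [-17, 7, 52, 0, 0, 0, 0.2],
    [-17, 7, 52, 0, 0, 0, 0.2],
  ],
)

```text
time: 1.43
eef_pos: [0.5037, 0.1501, 0.1051]
ee_rot: [-1.999, -2.421, 0.002]
force: [-0.3, -0.1, 0.5]
opening: 0.398
finger_force: 0.0
```

```bash
python3 -c "
from h import *
o,x,R=state();print(o['time'],x,togo([.505,.148,.06],.191),o['force'])
im=viewer.camera('side')[110:220,200:320]
cv2.imwrite('pics/g1.png',cv2.resize(im,None,fx=5,fy=5,interpolation=cv2.INTER_CUBIC))
c=C['side']
print(cv2.projectPoints(np.array([x-[0,0,.019],[.505,.148,.067],[.505,.148,.041]]),cv2.Rodrigues(c['R'])[0],c['t'],c['intrinsics'],c['distortion'])[0])"
```

```text
1.4333 [0.50372661 0.15008874 0.10508149] (array([-2.29885022,  0.94062929, 45.07943782]), np.float64(-0.0006693106487012379), 'tilt', array([-1.88906389e-03, -2.07585361e-04, -9.99998194e-01]), 'q6', np.float64(-0.014560014595654354)) [-0.27574437 -0.12643834  0.51830566]
[[[251.07049622 155.96652134]]

 [[252.83969453 163.30738733]]

 [[253.94794605 172.78558308]]]
```

View pics/g1.png

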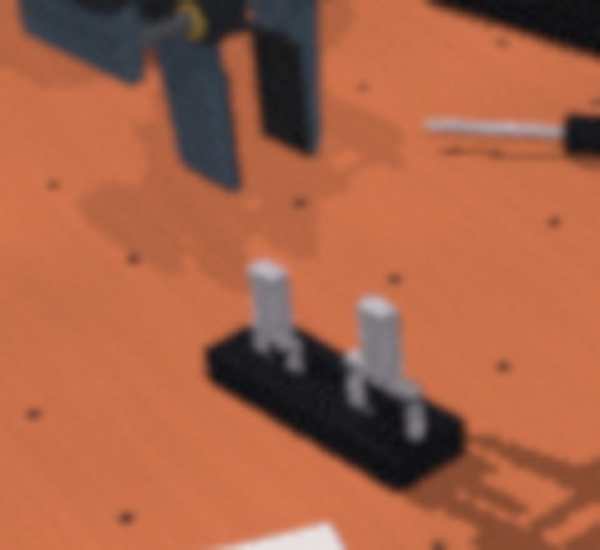

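The fingertips appear at about (250,143), while I predicted (251,156). The clip tab is where I expected it. I'll retake the picture with the arm at rest before trusting either value.

```bash
python3 -c "
from h import *
for n in('side','top'):
  im=viewer.camera(n); c=C[n]
  o,x,R=state();print(n,x,o['qpos'],cv2.projectPoints(np.array([x-[0,0,.019],x]),cv2.Rodrigues(c['R'])[0],c['t'],c['intrinsics'],c['distortion'])[0].ravel())
  if n=='side': a=cv2.resize(im[110:210,210:290],None,fx=5,fy=5,interpolation=cv2.INTER_CUBIC)
  else: b=cv2.resize(im[160:260,200:280],None,fx=5,fy=5,interpolation=cv2.INTER_CUBIC)
cv2.imwrite('pics/g2.png',np.hstack([a,b]))
"
```

```text
side [0.50443528 0.1509582  0.10637235] [ 1.77272572e-01  4.68077439e-01  1.69366246e+00  1.21920066e-04
  9.78861845e-01 -1.45644178e-02] [251.10388923 155.22899472 250.24165773 147.95632881]
top [0.50460718 0.15106324 0.10657186] [ 1.77452569e-01  4.67728070e-01  1.69359724e+00  5.33079306e-05
  9.78588114e-01 -1.46454811e-02] [232.75749596 216.21203591 231.43949399 215.66286461]
```

View pics/g2.png

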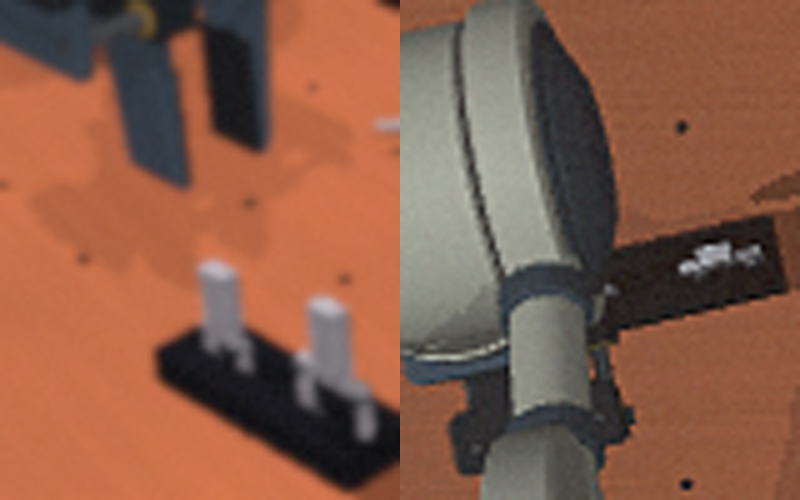

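The second picture still shows the fingertips about 14 px higher than the reported pose predicts, at (250,141.5). That would be about 35 mm of height. I'll lower the open gripper part way, where it straddles the tab safely, and look again.

>>> send_rows(
  plan=[
    [0, 0, 12, 0, 0, 0, 0.2],
    [0, 0, 24, 0, 0, 0, 0.2],
    [0, 0, 31, 0, 0, 0, 0.2],
    [0, 0, 31, 0, 0, 0, 0.2],
    [0, 0, 31, 0, 0, 0, 0.2],
  ],
)

```text
time: 2.0
eef_pos: [0.5043, 0.1506, 0.0749]
ee_rot: [1.999, 2.424, 0.0]
force: [-0.2, 0.3, 0.7]
opening: 0.401
finger_force: 0.0
```

```bash
python3 -c "
from h import *
im=viewer.camera('side'); c=C['side']
o,x,R=state();print(x,R,o['qpos'],o['force'],togo([.505,.148,.06],.191))
pr=lambda P:cv2.projectPoints(np.array(P),cv2.Rodrigues(c['R'])[0],c['t'],c['intrinsics'],c['distortion'])[0].reshape(-1,2)
print(pr([x-[0,0,.019],x]),pr([[.2228,.5836,.1763]]))
a=cv2.resize(im[110:210,210:290],None,fx=5,fy=5,interpolation=cv2.INTER_CUBIC)
b=cv2.resize(cv2.imread('pics/side0.png')[0:100,0:80],None,fx=5,fy=5,interpolation=cv2.INTER_CUBIC)
cv2.imwrite('pics/g3.png',np.hstack([a,b]))
"
```

```text
[0.50453546 0.15056798 0.07509085] [[-1.90329331e-01  9.81720022e-01  7.37512236e-04]
 [ 9.81720299e-01  1.90329293e-01  1.21835732e-04]
 [-2.07616051e-05  7.47219647e-04 -9.99999721e-01]] [ 1.76583134e-01  5.14376418e-01  1.72292817e+00 -1.22406642e-05
  9.03540616e-01 -1.49069018e-02] [ 0.31926178 -0.58653456 -1.2889155 ] (array([-2.60914361, -0.04398992, 15.09087122]), np.float64(0.0004976144307111685), 'tilt', array([ 7.37512236e-04,  1.21835732e-04, -9.99999721e-01]), 'q6', np.float64(-0.01490690183164263))
[[252.59865332 166.91416764]
 [251.77052812 159.90101063]] [[63.94874126 88.23458328]]
```

View pics/g3.png

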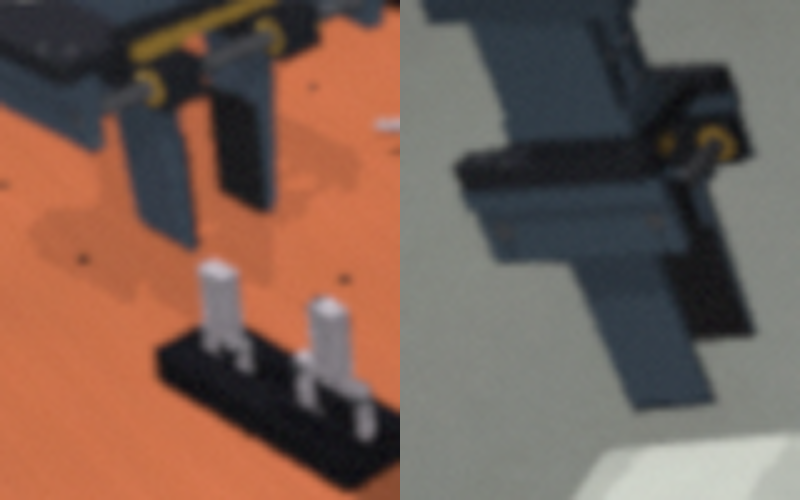

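The same offset of about 14 px shows in the start picture too: tips at (59,74), predicted (64,88). At rest now, the tips sit above the tab at (251,153). I'll test it by touch: lower the gripper to the nominal grasp height and close gently.

>>> send_rows(
  plan=[
    [-2.5, 0, 8, 0, 0, 0, 0.2],
    [-2.5, 0, 15, 0, 0, 0, 0.2],
    [-2.5, 0, 15, 0, 0, 0, 0.6],
    [-2.5, 0, 15, 0, 0, 0, 0.9],
    [-2.5, 0, 15, 0, 0, 0, 0.9],
    [-2.5, 0, 15, 0, 0, 0, 0.9],
    [-2.5, 0, 15, 0, 0, 0, 0.9],
  ],
  force=4,
)

```text
time: 2.63
eef_pos: [0.5049, 0.1478, 0.0596]
ee_rot: [1.999, 2.423, 0.0]
force: [0.2, -0.3, -0.2]
opening: 0.073
finger_force: 0.0
```

```bash
python3 -c "
from h import *
a=viewer.camera('side'); b=viewer.camera('top')
o,x,R=state();print(o['time'],x,o['force'],o['moment'],o['opening'],o['finger_force'])
a=cv2.resize(a[100:200,210:290],None,fx=5,fy=5,interpolation=cv2.INTER_CUBIC)
b=cv2.resize(b[170:270,190:270],None,fx=5,fy=5,interpolation=cv2.INTER_CUBIC)
cv2.imwrite('pics/g4.png',np.hstack([a,b]))
"
```

```text
2.7333 [0.50484245 0.14778561 0.05954135] [-0.11768319 -0.53474042  0.15121644] [-0.08451266  0.03499457  0.03964775] 0.0526177997219891 0.0
```

View pics/g4.png

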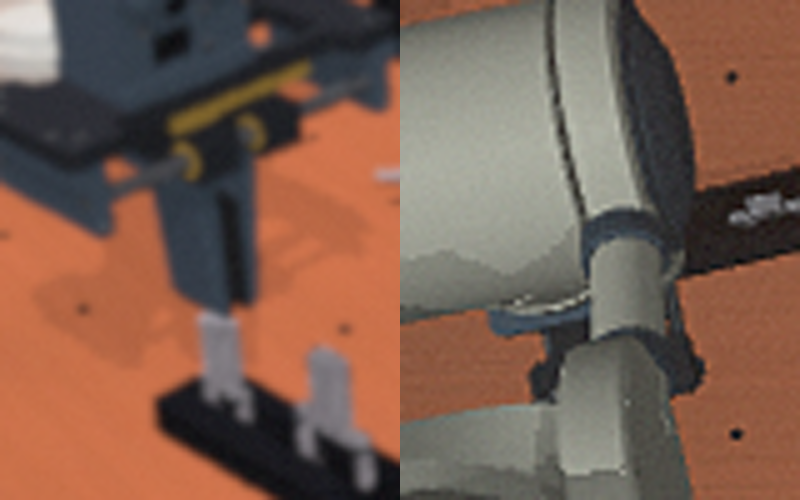

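The fingers closed to 5 mm with nothing between them. In the side view the tips end at (253,161), just above the tab top at (253,164). Either the gripper is about 35 mm higher than reported or it is displaced along the camera ray. I'll descend gently with the fingers closed: contact with the tab top would confirm the height offset.

>>> send_rows(
  plan=[
    [0, 0, 2, 0, 0, 0, 0.9],
    [0, 0, 4, 0, 0, 0, 0.9],
    [0, 0, 5, 0, 0, 0, 0.9],
    [0, 0, 6, 0, 0, 0, 0.9],
    [0, 0, 6, 0, 0, 0, 0.9],
  ],
)

```text
time: 3.15
eef_pos: [0.5046, 0.1477, 0.0531]
ee_rot: [-1.999, -2.423, 0.001]
force: [-0.7, 0.3, 0.7]
opening: 0.052
finger_force: 0.0
```

>>> send_rows(
  plan=[
    [0, 0, 1, 0, 0, 0, 0.9],
    [0, 0, 2, 0, 0, 0, 0.9],
    [0, 0, 2, 0, 0, 0, 0.9],
  ],
)

```text
time: 3.4
eef_pos: [0.5047, 0.1477, 0.0512]
ee_rot: [-1.999, -2.423, 0.0]
force: [0.6, 0.3, -0.7]
opening: 0.052
finger_force: 0.0
```

>>> send_rows(
  plan=[
    [0, 0, 1, 0, 0, 0, 0.9],
    [0, 0, 2, 0, 0, 0, 0.9],
    [0, 0, 2, 0, 0, 0, 0.9],
  ],
)

```text
time: 3.65
eef_pos: [0.5047, 0.1477, 0.0492]
ee_rot: [-1.999, -2.423, 0.0]
force: [0.5, 0.3, -0.0]
opening: 0.051
finger_force: 0.0
```

>>> send_rows(
  plan=[
    [0, 0, 1, 0, 0, 0, 0.9],
    [0, 0, 2, 0, 0, 0, 0.9],
    [0, 0, 2, 0, 0, 0, 0.9],
  ],
)

```text
time: 3.9
eef_pos: [0.5059, 0.148, 0.0482]
ee_rot: [1.999, 2.422, 0.003]
force: [-0.3, 0.8, 13.9]
opening: 0.051
finger_force: 7.1
```

```bash
python3 - <<'E'
from h import *
# closed fingers cross-checked numerically: arm-coloured (blue-grey) pixels below the tips' row, and tab-top pixels still visible?
a=viewer.camera('side');o,x,R=state();print(x,o['force'])
g=cv2.imread('pics/side0.png')
print("cols 246..260, rows 150..172: label B=blue finger, T=light tab, O=orange, K=dark")
hsv=cv2.cvtColor(a,cv2.COLOR_BGR2HSV)
for v in range(150,178):
    s=''
    for u in range(240,272):
        b,gg,rr=map(int,a[v,u]);s+='O' if rr>b+50 else 'T' if min(b,gg,rr)>110 else 'B' if b>rr+12 else 'K'
    print(v,s)
E
```

```text
[0.50590517 0.14796182 0.04819457] [-0.50366657 -0.71738515 13.93971869]
cols 246..260, rows 150..172: label B=blue finger, T=light tab, O=orange, K=dark
150 OOOKKBBBBBBBBBBKKKKBKKOOOOOOOOOO
151 OOOOKBBBBBBBBBBBKKKBKKOOOOOOOOOO
152 OOOOKBBBBBBBBBBBKKKBKKOOOOOOOOOO
153 OOOOKKBBBBBBBBBBKKKBKKOOOOOOOOOO
154 OOOOKKBBBBBBBBBBKKKBKKOOOOOOOOOO
155 OOOOKKBBBBBBBBBBKKKBKKOOOOOOOOOO
156 OOOOOKBBBBBBBBBBKKKKKKOOOOOOOOOO
157 OOOOOKBBBBBBBBBBKKKKKKOOOOOOOOOO
158 OOOOOKKBBBBBBBBBKKKBBKOOOOOOOOOO
159 OOOOOKKBBBBBBBBBBKKKKKOOOOOOOOOO
160 OOOOOOKBBBBBBBBBKKKKKKOOOOOOOOOO
161 OOOOOOKKBBBBBBBBBKKKKKOOOOOOOOOO
162 OOOOOOOKKKBBBBBBBKKKKKOOOOOOOOOO
163 OOOOOOOOKKKBBBBBBKKKKKOOOOOOOOOO
164 OOOOOOOOOOKKBBBBBKKKKOOOOOOOOOOO
165 OOOOOOOOOOKKKBBBBKKOOOOOOOOOOOOO
166 OOOOOOOOOOOKKKKBKKOOOOOOOOOOOOOO
167 OOOOOOOOOOOTKKKKKKOOOOOOOOOOOOOO
168 OOOOOOOOOOOTTKKKKKOOOOOOOOOOOOOO
169 OOOOOOOOOOOTTTTTTTOOOOOOOOOOOOOO
170 OOOOOOOOOOOTTTTTTTKOOOOOOOOOOOOO
171 OOOOOOOOOOOTTTTTTTKOOOOOOOOOOOOO
172 OOOOOOOOOOOTTTTTTTKOOOOOOOOOOOOO
173 OOOOOOOOOOOTTTTTTTKOOOOOOOOOOOOO
174 OOOOOOOOOOOTTTTTTTKOOOOOOOOOOOOO
175 OOOOOOOOOOKTTTTTTTKKOOOOOOOOOOOO
176 OOOOOOOOKKKKTTTTTTKKKOOOOOOOOOOO
177 OOOOOOKKKKKKTTTTTTKKKKOOOOOOOOOO
```

Contact: 14 N upward at a reported TCP z of 0.0482. The fingertips rest on the tab top (z 0.067, tab columns 251–258), so they really are about 37.5 mm higher than reported. x and y agree. From here on I use real tip z = reported z + 0.0185. I'll back off, open, descend and grip.

>>> send_rows(
  plan=[
    [0, 0, -6, 0, 0, 0, 0.9],
    [0, 0, -12, 0, 0, 0, 0.2],
    [0, 0, -12, 0, 0, 0, 0.2],
    [0, 0, -12, 0, 0, 0, 0.2],
    [0, 0, -12, 0, 0, 0, 0.2],
    [0, 0, -12, 0, 0, 0, 0.2],
    [0, 0, -4, 0, 0, 0, 0.2],
    [0, 0, 3, 0, 0, 0, 0.2],
    [0, 0, 10, 0, 0, 0, 0.2],
  ],
  force=8,
)

```text
time: 4.7
eef_pos: [0.5045, 0.1477, 0.0363]
ee_rot: [-1.999, -2.423, 0.001]
force: [-0.9, 0.3, -0.2]
opening: 0.398
finger_force: 0.0
```

```bash
python3 -c "
from h import *
o,x,R=state();print(x,o['force'],o['opening'],togo([.505,.148,.0227],.191))"
```

```text
[0.50447828 0.14772559 0.03634991] [-0.90329295  0.30989506 -0.17254375] 0.39847502014020714 (array([ 0.17022705,  0.57201553, 13.64958839]), np.float64(1.0998149379659594e-05), 'tilt', array([-5.54611503e-04, -9.64127138e-05, -9.99999842e-01]), 'q6', np.float64(-0.01977075757974987))
```

>>> send_rows(
  plan=[
    [0, 0, 7, 0, 0, 0, 0.2],
    [0, 0, 13, 0, 0, 0, 0.3],
    [0, 0, 13, 0, 0, 0, 0.6],
    [0, 0, 13, 0, 0, 0, 1],
    [0, 0, 13, 0, 0, 0, 1],
    [0, 0, 13, 0, 0, 0, 1],
    [0, 0, 13, 0, 0, 0, 1],
    [0, 0, 13, 0, 0, 0, 1],
  ],
  force=5,
)

```text
time: 5.37
eef_pos: [0.5049, 0.1478, 0.0246]
ee_rot: [1.999, 2.423, 0.001]
force: [0.2, 0.7, 0.3]
opening: 0.109
finger_force: 5.0
```

Opening 9.9 mm, which matches the 10 mm tab, and almost no side force: the clip is held. I'll grip harder and lift.

>>> send_rows(
  plan=[
    [0, 0, 0, 0, 0, 0, 1],
    [0, 0, 0, 0, 0, 0, 1],
    [0, 0, -10, 0, 0, 0, 1],
    [0, 0, -25, 0, 0, 0, 1],
    [0, 0, -45, 0, 0, 0, 1],
    [0, 0, -70, 0, 0, 0, 1],
    [0, 0, -95, 0, 0, 0, 1],
    [0, 0, -110, 0, 0, 0, 1],
    [0, 0, -117, 0, 0, 0, 1],
    [0, 0, -120, 0, 0, 0, 1],
    [0, 0, -120, 0, 0, 0, 1],
  ],
  force=45,
)

```text
time: 6.28
eef_pos: [0.5047, 0.1478, 0.1447]
ee_rot: [1.999, 2.423, 0.0]
force: [-0.0, -0.8, -1.6]
opening: 0.109
finger_force: 45.0
```

```bash
python3 -c "
from h import *
o,x,R=state();print(x,o['force'],o['opening'],togo([.4852,-.2574,.14],-.216))"
```

```text
[0.50469286 0.14776733 0.14466332] [-0.01179201 -0.76092888 -1.55769515] 0.10925295236110126 (array([-394.09468156,  -96.07376377,    4.63627372]), np.float64(0.4070413456950046), 'tilt', array([ 3.85793724e-04,  4.81928205e-05, -9.99999924e-01]), 'q6', np.float64(-0.0197702955674145))
```

>>> send_rows(
  plan=[
    [-20, -5, 0, 0, 0, 0.03, 1],
    [-55, -13, 0, 0, 0, 0.1, 1],
    [-95, -23, 0, 0, 0, 0.2, 1],
    [-135, -33, 0, 0, 0, 0.3, 1],
    [-175, -43, 0, 0, 0, 0.407, 1],
    [-215, -52, 0, 0, 0, 0.407, 1],
    [-255, -62, 0, 0, 0, 0.407, 1],
    [-295, -72, 0, 0, 0, 0.407, 1],
    [-335, -82, 2, 0, 0, 0.407, 1],
    [-370, -90, 4, 0, 0, 0.407, 1],
    [-388, -94, 5, 0, 0, 0.407, 1],
    [-394, -96, 5, 0, 0, 0.407, 1],
  ],
)

```text
time: 7.28
eef_pos: [0.4845, -0.2601, 0.1378]
ee_rot: [-2.45, -1.965, 0.001]
force: [-0.0, 0.7, -0.0]
opening: 0.109
finger_force: 45.0
```

>>> send_rows(
  plan=[
    [0, 0, 0, 0, 0, 0, 1],
    [0, 0, 0, 0, 0, 0, 1],
  ],
)

```text
time: 7.45
eef_pos: [0.4847, -0.2563, 0.1386]
ee_rot: [-2.447, -1.967, 0.001]
force: [-0.5, 1.4, -0.7]
opening: 0.105
finger_force: 45.0
```

```bash
python3 -c "
from h import *
im=viewer.camera('side')
o,x,R=state();print(o['time'],x,o['force'],o['opening'],togo([.4852,-.2574,.104],-.216),o['qpos'])
cv2.imwrite('pics/s1.png',cv2.resize(im[205:305,312:412],None,fx=6,fy=6,interpolation=cv2.INTER_CUBIC))"
```

```text
7.5 [ 0.48495047 -0.255835    0.13883313] [ 0.85716208  1.49196542 -0.52300703] 0.10543272980055238 (array([-1.5047857 ,  0.62528961, 34.83106153]), np.float64(0.0005674783025062524), 'tilt', array([-0.00113763,  0.00111008, -0.99999874]), 'q6', np.float64(-0.379266344649263)) [-5.94550611e-01  4.52260486e-01  1.60455471e+00  3.19075586e-04
  1.08634169e+00 -3.79266345e-01]
```

View pics/s1.png

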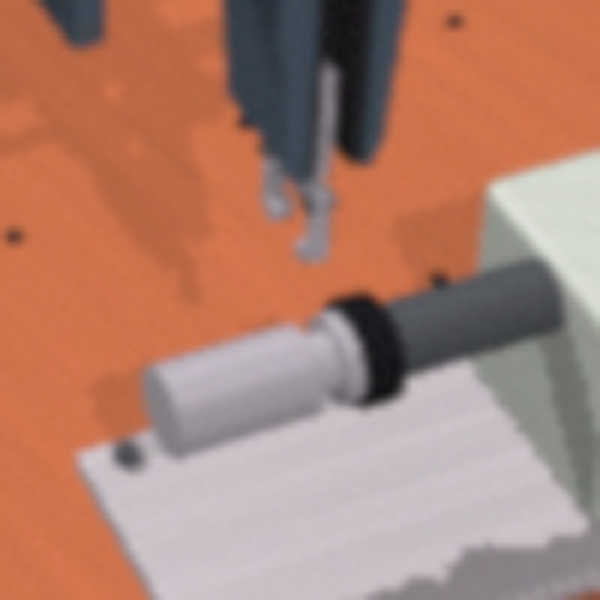

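The clip is held upright above the shaft, jaws at crop (277,208) and (315,250). The groove neck is at crop (318,362), i.e. side (365,265). A quick numeric check of the clip against the groove in this same view.

```bash
python3 - <<'E'
from h import *
f=lambda x,y:(312+x/6,205+y/6)
o,x,R=state();print(x)
print("jaw mean at z .120",plane("side",f(296,231),.120), [plane("side",f(*q),.120) for q in((277,212),(315,255))])
print("groove axis pt",plane("side",f(318,362),.07),"end axis",plane("side",f(165,408),.07),"roller front",plane("side",f(345,352),.07))
E
```

```text
[ 0.48495047 -0.255835    0.13883313]
jaw mean at z .120 [ 0.48758108 -0.25497302  0.12      ] [array([ 0.48840196, -0.24613339,  0.12      ]), array([ 0.48550537, -0.26512991,  0.12      ])]
groove axis pt [ 0.49521435 -0.25868065  0.07      ] end axis [ 0.45011109 -0.24734675  0.07      ] roller front [ 0.50383846 -0.26016218  0.07      ]
```

Corrected with the clip's own known position, the groove is near (0.4926, −0.2595), about 8 mm further in than the clip. I'll descend near contact there, on the full shaft, then slide inward.

>>> send_rows(
  plan=[
    [-2, 0, 6, 0, 0, 0, 1],
    [-2, 0, 14, 0, 0, 0, 1],
    [-2, 0, 22, 0, 0, 0, 1],
    [-2, 0, 29, 0, 0, 0, 1],
    [-2, 0, 33, 0, 0, 0, 1],
    [-2, 0, 35, 0, 0, 0, 1],
    [-2, 0, 36, 0, 0, 0, 1],
    [-2, 0, 36, 0, 0, 0, 1],
  ],
)

```text
time: 8.17
eef_pos: [0.4849, -0.2592, 0.1033]
ee_rot: [-2.448, -1.969, 0.0]
force: [-0.2, -1.1, 0.4]
opening: 0.108
finger_force: 45.0
```

>>> send_rows(
  plan=[
    [0, 0, 0.5, 0, 0, 0, 1],
    [0, 0, 1, 0, 0, 0, 1],
    [0, 0, 1, 0, 0, 0, 1],
  ],
)

```text
time: 8.42
eef_pos: [0.485, -0.2593, 0.1026]
ee_rot: [2.448, 1.969, 0.0]
force: [0.2, 0.7, -0.2]
opening: 0.105
finger_force: 45.0
```

>>> send_rows(
  plan=[
    [0, 0, 0.5, 0, 0, 0, 1],
    [0, 0, 1, 0, 0, 0, 1],
    [0, 0, 1, 0, 0, 0, 1],
  ],
)

```text
time: 8.67
eef_pos: [0.4849, -0.2592, 0.1014]
ee_rot: [2.448, 1.969, 0.0]
force: [0.1, -0.4, -0.6]
opening: 0.107
finger_force: 45.0
```

>>> send_rows(
  plan=[
    [1.4, 0, 0.3, 0, 0, 0, 1],
    [1.4, 0, 0.7, 0, 0, 0, 1],
    [1.4, 0, 1, 0, 0, 0, 1],
    [1.4, 0, 1, 0, 0, 0, 1],
  ],
)

```text
time: 9.0
eef_pos: [0.4851, -0.2578, 0.1003]
ee_rot: [-2.448, -1.969, 0.0]
force: [-0.4, 0.1, -0.1]
opening: 0.106
finger_force: 45.0
```

>>> send_rows(
  plan=[
    [0, 0, 0.5, 0, 0, 0, 1],
    [0, 0, 1, 0, 0, 0, 1],
    [0, 0, 1, 0, 0, 0, 1],
  ],
)

```text
time: 9.25
eef_pos: [0.4851, -0.2579, 0.0993]
ee_rot: [-2.448, -1.969, 0.0]
force: [1.1, 0.2, -0.1]
opening: 0.111
finger_force: 45.0
```

>>> send_rows(
  plan=[
    [0, 0, 0.5, 0, 0, 0, 1],
    [0, 0, 1, 0, 0, 0, 1],
    [0, 0, 1, 0, 0, 0, 1],
  ],
)

```text
time: 9.5
eef_pos: [0.4854, -0.2578, 0.0986]
ee_rot: [2.448, 1.969, 0.001]
force: [-0.6, 1.1, 6.7]
opening: 0.107
finger_force: 45.0
```

Contact at reported z 0.0986, exactly the full-shaft height, with 6.7 N and little side force. Now I slide inward (tool +y) under this light load.

>>> send_rows(
  plan=[
    [0, 0.5, 0, 0, 0, 0, 1],
    [0, 1, 0, 0, 0, 0, 1],
    [0, 1.5, 0, 0, 0, 0, 1],
    [0, 2, 0, 0, 0, 0, 1],
    [0, 2.5, 0, 0, 0, 0, 1],
    [0, 3, 0, 0, 0, 0, 1],
    [0, 3, 0, 0, 0, 0, 1],
  ],
)

```text
time: 10.08
eef_pos: [0.4884, -0.2585, 0.0986]
ee_rot: [2.448, 1.969, 0.001]
force: [1.3, 1.6, 4.8]
opening: 0.102
finger_force: 45.0
```

>>> send_rows(
  plan=[
    [0, 0.5, 0, 0, 0, 0, 1],
    [0, 1, 0, 0, 0, 0, 1],
    [0, 1.5, 0, 0, 0, 0, 1],
    [0, 1.5, 0, 0, 0, 0, 1],
  ],
)

```text
time: 10.42
eef_pos: [0.4898, -0.2588, 0.0985]
ee_rot: [2.448, 1.969, 0.0]
force: [1.9, 1.1, 3.9]
opening: 0.107
finger_force: 45.0
```

>>> send_rows(
  plan=[
    [0, 0.5, 0, 0, 0, 0, 1],
    [0, 1, 0, 0, 0, 0, 1],
    [0, 1, 0, 0, 0, 0, 1],
  ],
)

```text
time: 10.67
eef_pos: [0.4907, -0.2591, 0.0984]
ee_rot: [2.448, 1.969, 0.0]
force: [0.5, 1.5, 2.7]
opening: 0.103
finger_force: 45.0
```

>>> send_rows(
  plan=[
    [0, 0.5, 0, 0, 0, 0, 1],
    [0, 1, 0, 0, 0, 0, 1],
    [0, 1, 0, 0, 0, 0, 1],
  ],
)

```text
time: 10.92
eef_pos: [0.4916, -0.2594, 0.0982]
ee_rot: [2.448, 1.969, -0.0]
force: [1.1, -0.4, -0.7]
opening: 0.109
finger_force: 45.0
```

Between x 0.4907 and 0.4916 the support force dropped to zero: this is the groove's edge. The clip has about ±1 mm of play in it, so I move 0.8 mm further in and lower.

>>> send_rows(
  plan=[
    [0, 0.8, 0, 0, 0, 0, 1],
    [0, 0.8, 0.5, 0, 0, 0, 1],
    [0, 0.8, 1, 0, 0, 0, 1],
    [0, 0.8, 1.5, 0, 0, 0, 1],
    [0, 0.8, 1.5, 0, 0, 0, 1],
  ],
)

```text
time: 11.33
eef_pos: [0.4922, -0.2594, 0.0967]
ee_rot: [-2.448, -1.969, 0.0]
force: [0.2, 0.7, -1.1]
opening: 0.108
finger_force: 45.0
```

>>> send_rows(
  plan=[
    [0, 0, 0.5, 0, 0, 0, 1],
    [0, 0, 1, 0, 0, 0, 1],
    [0, 0, 1, 0, 0, 0, 1],
  ],
)

```text
time: 11.58
eef_pos: [0.4922, -0.2594, 0.0958]
ee_rot: [-2.448, -1.969, 0.0]
force: [-0.8, 0.2, -1.0]
opening: 0.105
finger_force: 45.0
```

The clip is in the groove, free and below the full-shaft height. Lowering to lip contact, expected at about 0.0936, and then pressing in small steps.

>>> send_rows(
  plan=[
    [0, 0, 0.7, 0, 0, 0, 1],
    [0, 0, 1.4, 0, 0, 0, 1],
    [0, 0, 2, 0, 0, 0, 1],
    [0, 0, 2.5, 0, 0, 0, 1],
    [0, 0, 2.5, 0, 0, 0, 1],
  ],
)

```text
time: 12.0
eef_pos: [0.4924, -0.2593, 0.0934]
ee_rot: [-2.448, -1.969, -0.0]
force: [0.0, 2.2, 2.7]
opening: 0.108
finger_force: 45.0
```

>>> send_rows(
  plan=[
    [0, 0, 0.5, 0, 0, 0, 1],
    [0, 0, 1, 0, 0, 0, 1],
    [0, 0, 1, 0, 0, 0, 1],
  ],
)

```text
time: 12.25
eef_pos: [0.4926, -0.2596, 0.0927]
ee_rot: [2.447, 1.969, 0.001]
force: [1.0, 0.9, 5.4]
opening: 0.111
finger_force: 45.0
```

>>> send_rows(
  plan=[
    [0, 0, 0.5, 0, 0, 0, 1],
    [0, 0, 1, 0, 0, 0, 1],
    [0, 0, 1, 0, 0, 0, 1],
  ],
)

```text
time: 12.5
eef_pos: [0.4928, -0.2597, 0.0918]
ee_rot: [2.447, 1.968, 0.001]
force: [1.6, 1.1, 4.9]
opening: 0.105
finger_force: 45.0
```

Contact came at 0.0934 as predicted, and the lips are yielding at about 5 N. I'll keep pressing.

>>> send_rows(
  plan=[
    [0, 0, 0.5, 0, 0, 0, 1],
    [0, 0, 1, 0, 0, 0, 1],
    [0, 0, 1.5, 0, 0, 0, 1],
    [0, 0, 2, 0, 0, 0, 1],
    [0, 0, 2, 0, 0, 0, 1],
  ],
)

```text
time: 12.92
eef_pos: [0.4927, -0.2597, 0.0897]
ee_rot: [2.447, 1.968, 0.001]
force: [1.2, 0.6, 3.6]
opening: 0.109
finger_force: 45.0
```

>>> send_rows(
  plan=[
    [0, 0, 0.5, 0, 0, 0, 1],
    [0, 0, 1, 0, 0, 0, 1],
    [0, 0, 1.5, 0, 0, 0, 1],
    [0, 0, 2, 0, 0, 0, 1],
    [0, 0, 2, 0, 0, 0, 1],
  ],
)

```text
time: 13.33
eef_pos: [0.4925, -0.2595, 0.0874]
ee_rot: [2.448, 1.969, 0.0]
force: [0.9, 1.2, 2.3]
opening: 0.106
finger_force: 45.0
```

>>> send_rows(
  plan=[
    [0, 0, 0.5, 0, 0, 0, 1],
    [0, 0, 1, 0, 0, 0, 1],
    [0, 0, 1.5, 0, 0, 0, 1],
    [0, 0, 2, 0, 0, 0, 1],
    [0, 0, 2, 0, 0, 0, 1],
  ],
)

```text
time: 13.75
eef_pos: [0.4921, -0.2593, 0.0851]
ee_rot: [-2.448, -1.969, 0.0]
force: [1.4, 1.2, -1.6]
opening: 0.105
finger_force: 45.0
```

>>> send_rows(
  plan=[
    [0, 0, 0.5, 0, 0, 0, 1],
    [0, 0, 1, 0, 0, 0, 1],
    [0, 0, 1.5, 0, 0, 0, 1],
    [0, 0, 2, 0, 0, 0, 1],
    [0, 0, 2.5, 0, 0, 0, 1],
    [0, 0, 3, 0, 0, 0, 1],
    [0, 0, 3, 0, 0, 0, 1],
  ],
)

```text
time: 14.33
eef_pos: [0.4921, -0.2593, 0.0821]
ee_rot: [-2.448, -1.969, 0.0]
force: [2.7, 0.9, -6.7]
opening: 0.103
finger_force: 45.0
```

>>> send_rows(
  plan=[
    [0, 0, 0.5, 0, 0, 0, 1],
    [0, 0, 1, 0, 0, 0, 1],
    [0, 0, 1.5, 0, 0, 0, 1],
    [0, 0, 2, 0, 0, 0, 1],
    [0, 0, 2.5, 0, 0, 0, 1],
    [0, 0, 3, 0, 0, 0, 1],
    [0, 0, 3, 0, 0, 0, 1],
  ],
)

```text
time: 14.92
eef_pos: [0.4922, -0.2594, 0.0792]
ee_rot: [-2.448, -1.969, 0.0]
force: [1.1, 0.1, -6.4]
opening: 0.107
finger_force: 45.0
```

>>> send_rows(
  plan=[
    [0, 0, 0.5, 0, 0, 0, 1],
    [0, 0, 1, 0, 0, 0, 1],
    [0, 0, 1, 0, 0, 0, 1],
  ],
)

```text
time: 15.17
eef_pos: [0.4923, -0.2594, 0.0783]
ee_rot: [2.448, 1.969, 0.0]
force: [0.5, 1.0, -4.6]
opening: 0.104
finger_force: 45.0
```

The lips have snapped: the shaft now pulls the clip down. I'll press to a light bottom contact.

>>> send_rows(
  plan=[
    [0, 0, 0.5, 0, 0, 0, 1],
    [0, 0, 1, 0, 0, 0, 1],
    [0, 0, 1, 0, 0, 0, 1],
  ],
)

```text
time: 15.42
eef_pos: [0.4924, -0.2595, 0.0776]
ee_rot: [2.448, 1.969, 0.0]
force: [-0.3, 3.4, 2.9]
opening: 0.106
finger_force: 45.0
```

>>> send_rows(
  plan=[
    [0, 0, 0.5, 0, 0, 0, 1],
    [0, 0, 1, 0, 0, 0, 1],
    [0, 0, 1, 0, 0, 0, 1],
  ],
)

```text
time: 15.67
eef_pos: [0.4927, -0.2597, 0.0773]
ee_rot: [2.447, 1.968, 0.001]
force: [-2.7, 3.4, 15.3]
opening: 0.106
finger_force: 45.0
```

Stiff stop at 0.0776, exactly the fully-home height, with a peak of 15 N. I'll relax, release and retreat.

>>> send_rows(
  plan=[
    [0, 0, -1, 0, 0, 0, 1],
    [0, 0, -1, 0, 0, 0, 0.7],
    [0, 0, -1, 0, 0, 0, 0.4],
    [0, 0, -1, 0, 0, 0, 0.4],
    [0, 0, -1, 0, 0, 0, 0.4],
    [0, 0, -1, 0, 0, 0, 0.4],
    [0, 0, -8, 0, 0, 0, 0.4],
    [0, 0, -20, 0, 0, 0, 0.4],
    [0, 0, -40, 0, 0, 0, 0.4],
  ],
  force=5,
)

```text
time: 16.42
eef_pos: [0.4915, -0.2589, 0.116]
ee_rot: [-2.446, -1.967, 0.001]
force: [-1.0, 0.6, -0.6]
opening: 0.3
finger_force: 0.0
```

>>> send_rows(
  plan=[
    [0, 0, -30, 0, 0, 0, 0.4],
    [0, 0, -60, 0, 0, 0, 0.4],
    [20, -20, -90, 0, 0, 0, 0.4],
    [50, -50, -100, 0, 0, 0, 0.4],
    [80, -60, -100, 0, 0, 0, 0.4],
    [100, -60, -100, 0, 0, 0, 0.4],
    [100, -60, -100, 0, 0, 0, 0.4],
    [100, -60, -100, 0, 0, 0, 0.4],
  ],
)

```text
time: 17.08
eef_pos: [0.4553, -0.1482, 0.2171]
ee_rot: [2.445, 1.971, 0.001]
force: [0.3, -0.1, -0.1]
opening: 0.301
finger_force: 0.0
```

```bash
python3 -c "
from h import *
im=viewer.camera('side')
o,x,R=state();print(o['time'],x,o['force'],o['opening'],abs(o['joint_vel']).max())
cv2.imwrite('pics/f1.png',cv2.resize(im[150:300,230:430],None,fx=4,fy=4,interpolation=cv2.INTER_CUBIC))"
```

```text
17.1333 [ 0.45531658 -0.14900747  0.21686688] [-0.5646215   0.1439241   0.68353508] 0.2997477652157389 0.02030102992635657
```

View pics/f1.png

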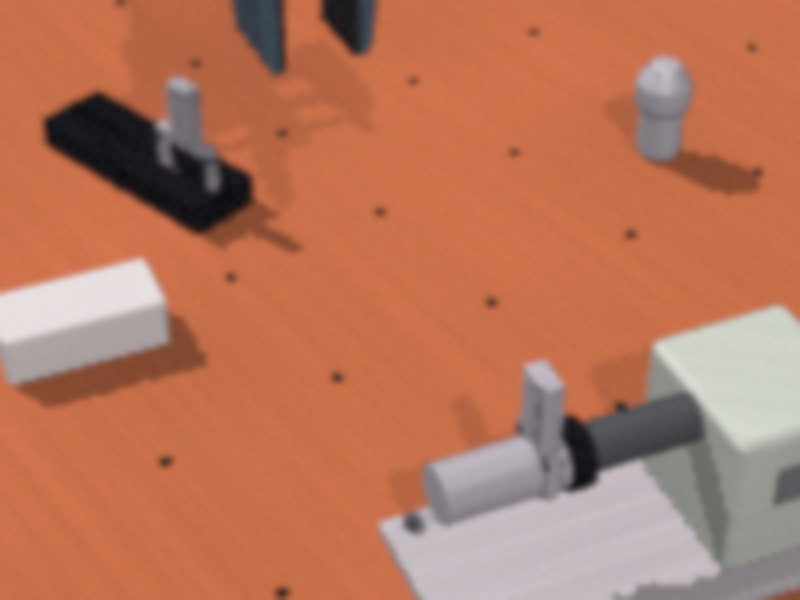

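The clip stands upright in the groove in front of the roller, tab at (545,400) in this crop and jaws closed around the shaft. The larger clip, slide box and objective are undisturbed, and the arm is clear. Handing in.

```bash
python3 -c "
from plant import r
print(r.hand_in())"
```

```text
the job is handed in; nothing more can be done
None
```

The smaller clip is snapped fully home in the shaft's groove and released, with a highest measured push of about 15 N; the larger clip, slide box and objective were still in place in the last picture (the driver was outside that view), and the job is handed in.

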